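# Stand the slumped carton back up and shut the tray flap

## Task

In the rust-brown stock tray the red carton has slumped sideways over the low end wall: push it back up with a fingertip until it stands flat on its base beside the other cartons. Then push the tray's yellow front flap up until it is fully upright against its stop. Only push: do not lift or carry anything, keep the other three cartons standing in their places, and leave the rest of the bench alone.

Things in the scene. Friction and masses are not known exactly. Their poses are not given: they have to be found in the camera images.
- tray: Fixed rust-brown steel tray, 200 (x) by 340 (y) mm, origin at the centre of its underside, z up. Floor 6 mm above the bench. 6 mm walls: back at +x, top 66 mm above the bench; low end wall at +y, inner face at y = 164 mm, top 81 mm above the bench; high end wall at -y, top 136 mm. The front (-x, towards the robot) is open but for the flap. A row of cartons stands along y.
- slumped: Red carton with cream labels, 100 (x) by 65 (y) by 180 (z) mm, about 0.6 kg, loose; origin at the centre of its underside, z runs up the carton. It leans about 32 degrees to the tray's +y, its +y face resting on the low end wall's top edge. Upright its +y face is at y = 117 mm in the tray's frame, its top 186 mm above the bench, 17 mm clear of the white carton.
- slumped_top (a point): Middle of the red carton's top edge on its +y side, which at the start overhangs the low end wall (about y = 212 mm in the tray's frame, 159 mm above the bench). Pushed here or on the face just below, towards the tray's -y, the carton pivots on its lower +y edge; once within about 20 degrees of vertical it drops onto its base by itself. Its other top corner passes 197 mm above the bench on the way.
- flap (a joint): Hinge of the yellow flap along the front of the tray, rad: 0 = upright against its stop (shut), growing as the flap leans out towards the tray's -x; starts 0.5 to 0.9 and stays where it is left (friction about 0.1 N m). The flap is 300 mm long (along the tray's y), 60 mm high, 5 mm thick; hinge line at x = -97 mm, z = 10 mm in the tray's frame.
- flap_edge (a point): Middle of the flap's free (upper) edge, 60 mm from the hinge line.
- carton_a: Blue carton, 100 x 65 x 180 mm, standing loose in the tray next to the high end wall; origin at the centre of its underside, z up. To be left standing.
- carton_b: Brown carton with green label, 100 x 80 x 165 mm, standing loose in the tray in the middle of the row; origin as above. To be left standing.
- carton_c: White carton with blue label, 100 x 49 x 175 mm, standing loose in the tray at the slumped carton's side of the row; origin as above. To be left standing.
- spray: Blue spray can, 60 mm across, 190 mm tall, loose bystander on the bench; origin at the centre of its underside.
- filter: Orange oil filter, 76 mm across, 95 mm tall, loose bystander; origin at the centre of its underside.
- mug: Blue mug, 80 mm across without its handle, 90 mm tall, loose bystander; origin at the centre of its underside.
- cap: Bright hubcap, 176 mm across, 26 mm high, lying flat, loose bystander; origin at the centre of its underside.
- wrench: Steel wrench, 200 mm long, lying near the robot, loose bystander.
- driver: Screwdriver, about 200 mm long, lying near the robot, loose bystander.

How it is judged:
By the outcome, as a careful person would: the job done as asked, in the order asked, and still so for the second after the job is handed in, with the robot touching nothing.
It also fails if it takes over 56 s, if anything falls off the work surface, if the arm or the gripper's body presses on something with over 40 N, if the wrist force passes 120 N, or if a joint passes its speed limit or range.

## Robot

A 6-joint arm with a two-finger parallel gripper is mounted at the origin on the work surface. World frame = base frame: x ahead of the robot, y to its left, z up, the work surface at z = 0. Lengths are in m, angles in rad, forces in N, time in s.
With the tool pointing down it reaches from about 0.225 to 0.875 m from the base axis. Payload 3.4 kg.
Tool frame: the origin (TCP) lies between the finger pads; the fingertips stand 8 mm ahead of it and the grasp point (between the pads) lies 11 mm behind it; z points along the fingers, y is the line along which they close (so a half turn about z gives the same grasp; the last joint's range is limited). The gripper opens to 85 mm and grips with 20 to 120 N. Pads are 22 mm wide; open, the fingers measure 114 mm over their backs; the gripper's body (76 mm by 85 mm) begins 54 mm behind the grasp point. The pads swing forward as they close: fully open they stand 13 mm farther back than shut.
Start: joints at [1.21, 0.276, 1.505, -0, 1.361, -0.121], TCP at [0.137, 0.559, 0.239] pointing down, gripper open.
Joint ranges: [-2.89, 2.89], [-0.75, 2.08], [0.22, 2.7], [-1.18, 4.32], [0.11, 2.71], [-2.7, 2.7]. Speed limits (rad/s): [2.57, 2.57, 3.14, 3.14, 3.14, 3.14].

## Interface

Orientations are given as a unit quaternion [w, x, y, z].
In Python, from rig import manip gives the robot as it stands.
- The arm moves only by the tool move_arm, never from a script. Its argument "deltas" is a list that holds one entry, the list of rows, each a list of 5 numbers: the shift along the tool's x, y, z normalised to -1 to 1, where 1 is 80 cm, then the turn about the tool's z normalised to -1 to 1, where 1 is 120 degrees, then the closure, from -1 (fully open) to 1 (shut). In form: [[[tx, ty, tz, twist, grip], ...]]. A call has 1 to 12 rows; each row is the pose to reach, as a shift and turn from the pose commanded when the call began, along the tool's axes at that moment; what a row does not reach only later rows make up. A row lasts 1/10 s, in which the tool goes at most 50 mm and 8.59 degrees, less where a joint would pass 70% of its speed; a pose out of reach is approached as far as the arm can. A call with a number of a shift or a turn outside -1 to 1 is refused whole. A call with a gripper value outside its range is refused whole. The fingers move at their own pace and stop on an object; "squeeze" is the grip in N (left out, the last holds). Time passes only in rows, so rows that repeat a pose let the fingers close. It gives the time, the measured TCP pose, the force, the opening and the grip force at its end, in the units of the state.
- manip.get_state(): the state, without advancing time (a new reading comes with each control period).
- manip.get_image(name): name is "side" or "top"; returns the picture (420x560x3 uint8, red, green, blue); there is no depth.
- manip.camera_params(name): a dict with "fx", "fy", "cx", "cy" (pixels), "dist" ([k1, k2, p1, p2, k3] as OpenCV has them; the pictures are not rectified), "R" (3x3) and "t" (3): a world point X has camera coordinates R X + t. Camera axes: x right, y down, z forward; pixel columns grow to the right and rows downward; lengths in m; the calibration is good to about 2 mm. A picture is of the moment at which its call begins. camera_params takes no time and is no camera call.
- manip.sign_off(): hands the job in; it is judged then, once.
The state is a dict: "clock": time; "qpos": joint angles; "qd": joint speeds; "effort": joint torques, N m; "position": TCP position; "ee_rot": TCP orientation; "contact_force": force on the tool from outside, world axes, zero at the start; "moment": the same for the moment, N m; "width": finger opening in m; "gripper_force": force on a finger pad.
Only numpy, scipy, OpenCV 4.12 (cv2) and the standard library are available. Lean on these libraries where they do the work, as an engineer would, in place of code of your own. Each camera call takes 0.05 s, during which the arm holds its last target. There are 200 camera calls.

## Working session

There is one attempt and no reset: what is moved stays moved. The work goes in short steps, Python scripts to look and compute and a tool call to move; the robot and the scene stay as the last step left them, time stands still between calls to the robot, and variables do not carry over. Pictures are saved under pics/ and viewed, at most 10 in all, crops included, and the job is handed in when it is done.

Besides the shell and the picture viewer there is one more tool, called as name(argument=value, ...) on one line, values as JSON. move_arm: Moves the arm, as the interface text tells. Scaled input: -1 to 1 covers 80 cm each way for a shift and 120 degrees each way for a turn. Its arguments: {"type":"object","properties":{"deltas":{"type":"array","items":{"type":"array","items":{"type":"array","items":{"type":"number","minimum":-1,"maximum":1}}}},"squeeze":{"type":"number"}},"required":["deltas"]}

```bash
mkdir -p pics
python3 - <<'E'
from rig import manip
import cv2,json
for n in("side","top"):
    im=manip.get_image(n); cv2.imwrite(f"pics/{n}0.png",cv2.cvtColor(im,cv2.COLOR_RGB2BGR))
    p=manip.camera_params(n); print(n,{k:(v.tolist() if hasattr(v,'tolist') else v) for k,v in p.items()})
s=manip.get_state();print(s)
E
```

```text
side {'fx': 442.70916615727543, 'fy': 442.70916615727543, 'cx': 284.09547803781453, 'cy': 206.7961588116387, 'dist': [-0.1288865295725519, 0.0, 0.0, 0.0, 0.0], 'R': [[0.7347527222255464, -0.6783343507544051, 0.0009725064262175233], [-0.5467320795611791, -0.5930522468446427, -0.5910778846237015], [0.4015251802326447, 0.4337643843137894, -0.8066139030168161]], 't': [-0.39322255462678096, 0.34730872370183685, 1.0067178311655562]}
top {'fx': 422.2726251330526, 'fy': 422.2726251330526, 'cx': 278.72202154223066, 'cy': 209.76821088455924, 'dist': [0.017536239344210024, 0.0, 0.0, 0.0, 0.0], 'R': [[0.021635600725317443, -0.9997265498892484, 0.008872780161521278], [-0.9890198021253971, -0.02269993034927822, -0.14602925791079815], [0.14619073768572047, -0.005615924561277514, -0.9892404811804998]], 't': [-0.025796469574465467, 0.5246518545874226, 1.214625393601928]}
{'clock': 0.1, 'qpos': array([ 1.20999030e+00,  2.76485695e-01,  1.50599117e+00,  2.91716445e-05,
        1.36069346e+00, -1.21006882e-01]), 'qd': array([ 0.00083121, -0.00193282, -0.00337675,  0.00040137,  0.00090037,
       -0.00074824]), 'effort': array([ 4.76520690e-04, -4.17708778e+01, -2.46400416e+01, -1.46692009e-04,
        5.85646936e-03,  1.90569114e-05]), 'position': array([0.13640571, 0.55812231, 0.23855859]), 'ee_rot': array([-2.02053094e-04,  1.19615496e-01,  9.92819979e-01, -7.62650968e-04]), 'contact_force': array([ 0.18853804,  0.42453566, -0.37396487]), 'moment': array([ 0.01769339, -0.03655629,  0.00216999]), 'gripper_force': 0.0, 'width': 0.08542655196694782}
```

View pics/side0.png

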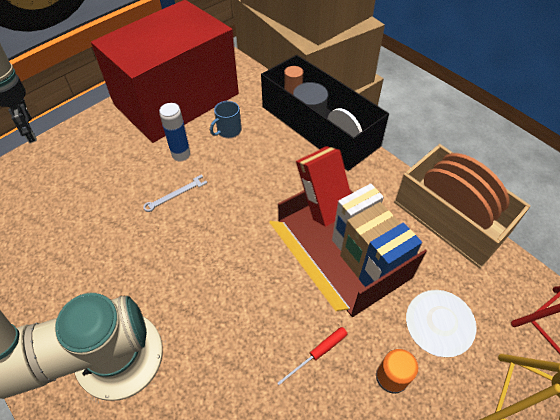

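View pics/top0.png

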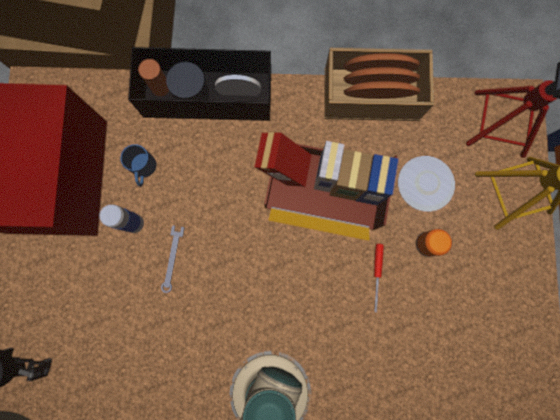

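The side view shows the tray at about (275-425, 175-310), with the red carton leaning at (325,185). The top view shows the red carton at (283,158), the flap at (320,224), and free bench to the left of the tray. I'll zoom in for accurate points.

Run:
```python
import cv2
a=cv2.imread("pics/side0.png")[135:320,260:440]; b=cv2.imread("pics/top0.png")[120:250,245:410]
cv2.imwrite("pics/sc.png",cv2.resize(a,None,fx=3.2,fy=3.2,interpolation=cv2.INTER_CUBIC))
cv2.imwrite("pics/tc.png",cv2.convertScaleAbs(cv2.resize(b,None,fx=4.5,fy=4.5,interpolation=cv2.INTER_CUBIC),alpha=1.6))
```

```text
(no output)
```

View pics/sc.png

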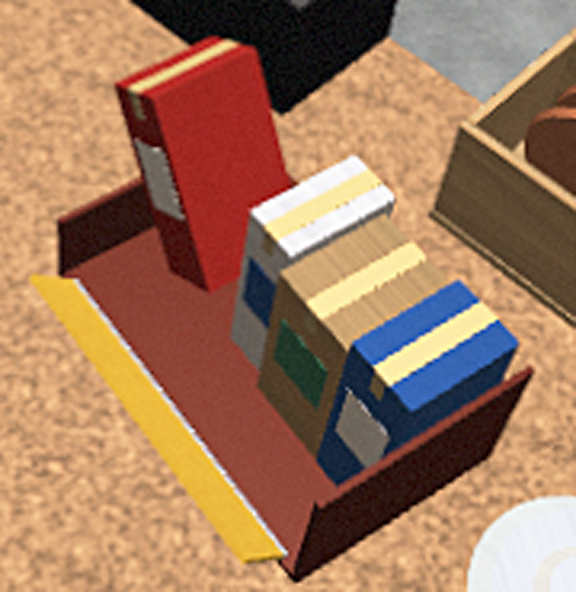

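View pics/tc.png

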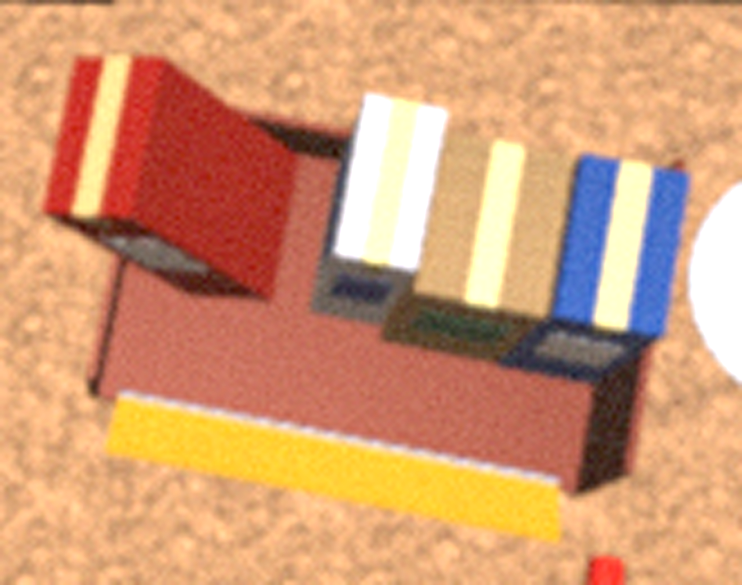

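The zoomed side view gives the red top corners at (118,85), (155,97), (217,38) and (253,50). The flap edge ends are at (30,276) and (247,562), and the hinge ends at (78,280) and (287,555). In the top view the red top is at (46,212), (77,57), (163,58) and (132,217), with the flap edge at (106,452) and (560,540). I'll triangulate these and fit the tray pose.

```bash
cat > h.py <<'E'
import numpy as np, cv2
from rig import manip
P={n:manip.camera_params(n) for n in("side","top")}
def K(p): return np.array([[p['fx'],0,p['cx']],[0,p['fy'],p['cy']],[0,0,1.]])
def proj(n,X):
    p=P[n]; return cv2.projectPoints(np.atleast_2d(np.float64(X)),cv2.Rodrigues(np.array(p['R']))[0],np.array(p['t']),K(p),np.array(p['dist']))[0][:,0]
def tri(us,ut):
    q=[cv2.undistortPoints(np.float64([[u]]),K(P[n]),np.array(P[n]['dist'])).reshape(2,1) for n,u in(("side",us),("top",ut))]
    M=[np.c_[P[n]['R'],P[n]['t']] for n in("side","top")]
    X=cv2.triangulatePoints(M[0],M[1],*q)[:,0]; return X[:3]/X[3]
S=lambda u,v:np.array([260+u/3.2,135+v/3.2])
T=lambda u,v:np.array([245+u/4.5,120+v/4.5])
E
python3 - <<'E'
from h import *
from scipy.optimize import least_squares
pts={'r_f+':(S(118,85),T(46,212)),'r_b+':(S(217,38),T(77,57)),'r_f-':(S(155,97),T(132,217)),'r_b-':(S(253,50),T(163,58)),
'fe+':(S(30,276),T(106,452)),'fe-':(S(247,562),T(560,540)),'fh+':(S(78,280),T(122,394)),'fh-':(S(287,555),T(558,482)),
'hw_f':(S(318,503),T(632,472)),'hw_b':(S(531,371),T(685,160)),'lw_f':(S(60,222),T(93,388))}
for k,v in pts.items(): print(k,tri(*v).round(4))
def model(p):
    x,y,yaw,th,fl,rx,py,pz=p
    R=np.array([[np.cos(yaw),-np.sin(yaw),0],[np.sin(yaw),np.cos(yaw),0],[0,0,1]])
    u=np.array([0,np.sin(th),np.cos(th)]); w=np.array([0,-np.cos(th),np.sin(th)])
    b=np.array([rx,py,pz]); X=np.array([.05,0,0]); t=b+.18*u
    e=np.array([-.097-.06*np.sin(fl),0,.01+.06*np.cos(fl)]);Y=np.array([0,.15,0]);h=np.array([-.097,0,.01])
    L=np.array([t-X,t+X,t-X+.065*w,t+X+.065*w,e+Y,e-Y,h+Y,h-Y,[-.1,-.168,.136],[.1,-.168,.136],[-.1,.168,.081]])
    return L@R.T+[x,y,0]
def f(p):
    W=model(p); r=[]
    for i,n in enumerate(("side","top")): r.append(proj(n,W)-np.array([v[i] for v in pts.values()]))
    return np.concatenate(r).ravel()
s=least_squares(f,[.55,-.05,-.15,.55,.7,.03,.12,.01],loss='soft_l1')
print(s.x.round(4)); print(f(s.x).reshape(2,-1,2).round(1)); print(model(s.x).round(3))
E
```

```text
r_f+ [0.6256 0.052  0.1558]
r_b+ [0.7247 0.0356 0.1538]
r_f- [ 6.143e-01 -3.000e-04  1.932e-01]
r_b- [ 0.7117 -0.0158  0.1891]
fe+ [0.4925 0.014  0.0528]
fe- [ 0.4418 -0.2808  0.0513]
fh+ [0.5374 0.0047 0.012 ]
fh- [ 0.4838 -0.2888  0.0107]
hw_f [ 0.4758 -0.3046  0.1389]
hw_b [ 0.6716 -0.3413  0.1341]
lw_f [0.531  0.0217 0.084 ]
[ 0.6046 -0.1583 -0.1784  0.5878  0.7838  0.032   0.1124  0.0049]
[[[-1.5  0.3]
  [-1.5  0.2]
  [-0.8  0.5]
  [ 0.7 -0.4]
  [-0.3 -0.1]
  [-0.8  0.3]
  [-1.7  0.5]
  [-1.   0.6]
  [ 0.2  0.9]
  [ 0.7 -0.8]
  [-0.8 -0.7]]

 [[-0.2 -0.2]
  [ 0.4 -0.3]
  [ 0.1 -0.6]
  [ 0.7 -1. ]
  [ 0.4 -1.1]
  [ 0.6 -0.2]
  [-0.2 -0. ]
  [ 0.2  0.1]
  [ 0.3 -0.2]
  [ 0.2 -0.7]
  [-0.3 -2.7]]]
[[ 0.625  0.054  0.155]
 [ 0.723  0.036  0.155]
 [ 0.615  0.     0.191]
 [ 0.713 -0.017  0.191]
 [ 0.494  0.014  0.052]
 [ 0.441 -0.281  0.052]
 [ 0.536  0.007  0.01 ]
 [ 0.482 -0.289  0.01 ]
 [ 0.476 -0.306  0.136]
 [ 0.673 -0.341  0.136]
 [ 0.536  0.025  0.081]]
```

Both checks agree: tray at (0.605,-0.158), yaw about -10.2°, flap about 0.78 rad, and the red carton's top edge 155 mm above the bench. First I'll shut the fingers and move at height to the +y side of the red carton, turning to line up with the tray.

move_arm(deltas=[[[-0.8,-0.4,0,-0.03,1],[-0.8,-0.4,0,-0.03,1],[-0.8,-0.4,0,-0.03,1],[-0.8,-0.4,0,-0.03,1],[-0.8,-0.4,0,-0.03,1],[-0.8,-0.4,0,-0.03,1],[-0.8,-0.4,0,-0.03,1],[-0.8,-0.4,0,-0.03,1],[-0.8,-0.4,0,-0.03,1],[-0.8,-0.4,0,-0.03,1],[-0.8,-0.4,0,-0.03,1],[-0.8,-0.4,0,-0.03,1]]], squeeze=20)

```text
clock: 1.3
position: [0.5952, 0.1688, 0.2388]
ee_rot: [-0.0, 0.089, 0.996, 0.0]
contact_force: [0.2, 1.6, 0.7]
width: -0.0001
gripper_force: 0.0
```

```bash
cat >> h.py <<'E'
def st():
    from scipy.spatial.transform import Rotation as Ro
    s=manip.get_state(); q=s['ee_rot']; R=Ro.from_quat([*q[1:],q[0]]).as_matrix()
    c,n=np.cos(-.1784),np.sin(-.1784); B=np.array([[c,-n,0],[n,c,0],[0,0,1]])
    p=B.T@(s['position']-[.6046,-.1583,0])
    print('t',s['clock'],'tray p',p.round(4),'F tray',(B.T@s['contact_force']).round(2),'w',round(s['width'],4))
    print('tool axes in tray (cols)',(B.T@R).round(3).tolist(),'q',s['qpos'].round(2))
    return p,B.T@R
E
python3 -c "
from h import *
p,R=st()
print('to [.032,.26,.2386]:',(R.T@(np.array([.032,.26,.2386])-p)/.8).round(4))"
```

```text
t 1.3 tray p [-0.0673  0.3203  0.2388] F tray [-0.09  1.62  0.69] w -0.0001
tool axes in tray (cols) [[-1.0, -0.001, -0.001], [-0.001, 1.0, 0.0], [0.001, 0.0, -1.0]] q [ 0.16  0.34  1.41  0.    1.39 -1.23]
to [.032,.26,.2386]: [-0.124  -0.0755  0.0002]
```

move_arm(deltas=[[[-0.124,-0.075,0,0,1],[-0.124,-0.075,0,0,1],[-0.124,-0.075,0,0,1],[-0.124,-0.075,0.06,0,1],[-0.124,-0.075,0.117,0,1],[-0.124,-0.075,0.117,0,1],[-0.124,-0.075,0.117,0,1]]])

```text
clock: 2.0
position: [0.6807, 0.0944, 0.1454]
ee_rot: [-0.001, 0.088, 0.996, 0.0]
contact_force: [0.2, -0.1, 0.8]
width: -0.0004
gripper_force: 0.0
```

Run:
```python
from h import *
st()
im=[cv2.cvtColor(manip.get_image(n),cv2.COLOR_RGB2BGR) for n in("side","top")]
a=cv2.resize(im[0][90:320,240:440],None,fx=2,fy=2); b=cv2.resize(im[1][90:320,210:410],None,fx=2,fy=2)
cv2.imwrite("pics/p1.png",np.hstack([a,b]))
```

```text
t 2.0 tray p [0.03   0.2622 0.1454] F tray [ 0.25 -0.08  0.77] w -0.0004
tool axes in tray (cols) [[-1.0, -0.002, -0.002], [-0.002, 1.0, -0.0], [0.002, -0.0, -1.0]] q [ 0.04  0.5   1.38  0.    1.26 -1.36]
```

View pics/p1.png

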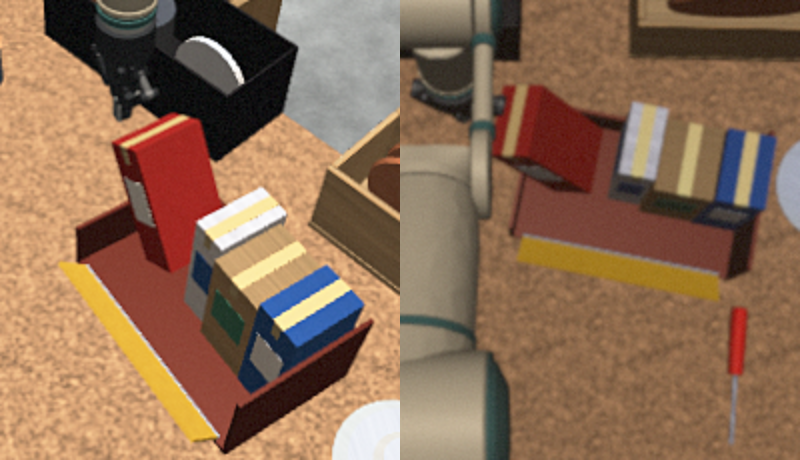

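The shut fingers stand just to the +y side of the red carton's top edge, nothing touched. Now I'll push slowly towards the tray's -y.

move_arm(deltas=[[[0,-0.01,0,0,1],[0,-0.02,0,0,1],[0,-0.03,0,0,1],[0,-0.04,0,0,1],[0,-0.048,0,0,1],[0,-0.056,0,0,1],[0,-0.064,0,0,1],[0,-0.072,0,0,1],[0,-0.08,0,0,1],[0,-0.085,0,0,1],[0,-0.09,0,0,1]]])

```text
clock: 3.2
position: [0.6692, 0.0234, 0.1471]
ee_rot: [0.001, 0.088, 0.996, 0.001]
contact_force: [-1.8, 3.8, 8.7]
width: 0.0002
gripper_force: 4.7
```

Run:
```python
from h import *
st()
im=[cv2.cvtColor(manip.get_image(n),cv2.COLOR_RGB2BGR) for n in("side","top")]
a=cv2.resize(im[0][90:320,240:440],None,fx=2,fy=2); b=cv2.resize(im[1][90:320,210:410],None,fx=2,fy=2)
cv2.imwrite("pics/p2.png",np.hstack([a,b]))
```

```text
t 3.2 tray p [0.0313 0.1902 0.1471] F tray [-2.4   3.43  8.69] w 0.0002
tool axes in tray (cols) [[-1.0, -0.001, 0.002], [-0.001, 1.0, 0.002], [-0.002, 0.002, -1.0]] q [-0.07  0.47  1.43  0.    1.24 -1.46]
```

View pics/p2.png

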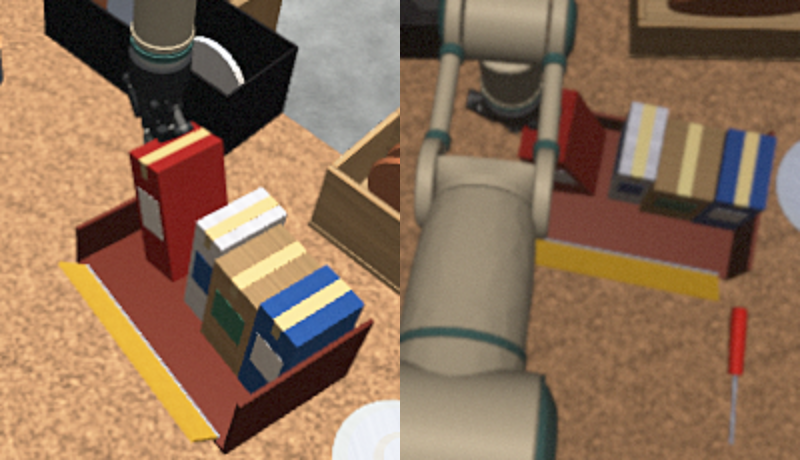

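The carton is about 19° from vertical and rising, and the others are undisturbed. The upward force of 9 N suggests its edge is riding high on the finger, so I'll raise the tool a little and keep pushing.

move_arm(deltas=[[[0,0,-0.01,0,1],[0,0,-0.02,0,1],[0,-0.005,-0.02,0,1],[0,-0.012,-0.02,0,1],[0,-0.02,-0.02,0,1],[0,-0.028,-0.02,0,1],[0,-0.034,-0.02,0,1],[0,-0.04,-0.02,0,1],[0,-0.04,-0.02,0,1]]])

```text
clock: 4.2
position: [0.6628, -0.0093, 0.1616]
ee_rot: [-0.0, 0.089, 0.996, -0.0]
contact_force: [-0.6, 0.2, -0.2]
width: -0.0002
gripper_force: 0.0
```

Run:
```python
from h import *
st()
im=[cv2.cvtColor(manip.get_image(n),cv2.COLOR_RGB2BGR) for n in("side","top")]
a=cv2.resize(im[0][90:320,240:440],None,fx=2,fy=2); b=cv2.resize(im[1][90:320,210:410],None,fx=2,fy=2)
cv2.imwrite("pics/p3.png",np.hstack([a,b]))
```

```text
t 4.2 tray p [0.0309 0.157  0.1616] F tray [-0.66  0.05 -0.17] w -0.0002
tool axes in tray (cols) [[-1.0, -0.001, -0.0], [-0.001, 1.0, -0.0], [0.0, -0.0, -1.0]] q [-0.12  0.45  1.42 -0.    1.26 -1.51]
```

View pics/p3.png

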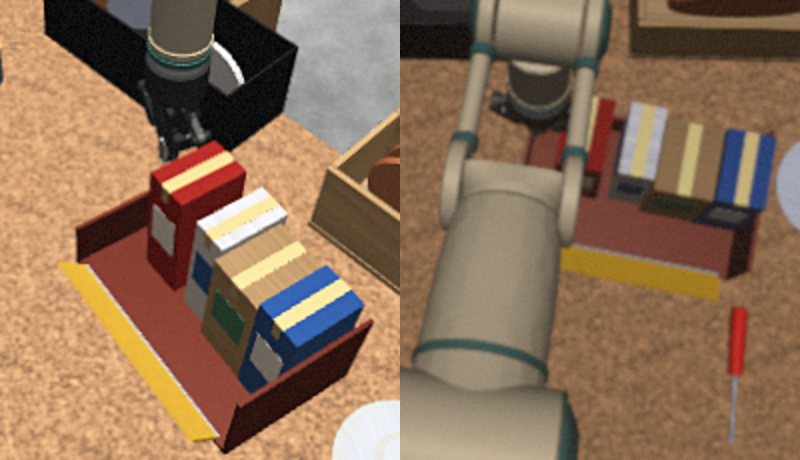

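The red carton now stands upright beside the white one with no contact force. I'll back off, go up and over, and move to the front of the flap.

move_arm(deltas=[[[0,0.05,0,0,1],[0,0.11,0,0,1],[0,0.11,-0.06,0,1],[0,0.11,-0.12,0,1],[0,0.11,-0.14,0,1],[0,0.11,-0.14,0,1],[0.29,-0.2,-0.14,0,1],[0.29,-0.2,-0.14,0,1],[0.29,-0.2,-0.14,0,1],[0.29,-0.2,-0.14,0,1],[0.29,-0.2,-0.14,0,1],[0.29,-0.2,-0.14,0,1]]])

```text
clock: 5.5
position: [0.4353, -0.1017, 0.2717]
ee_rot: [-0.002, 0.088, 0.996, 0.0]
contact_force: [0.7, -1.4, 0.6]
width: -0.0003
gripper_force: 0.0
```

```bash
python3 -c "
from h import *
p,R=st()
for g in ([-.2,0,.27],[-.2,0,.044]): print((R.T@(np.array(g)-p)/.8).round(4))"
```

```text
t 5.5 tray p [-0.1766  0.0256  0.2717] F tray [ 0.91 -1.29  0.61] w -0.0003
tool axes in tray (cols) [[-1.0, -0.002, -0.003], [-0.002, 1.0, 0.001], [0.003, 0.001, -1.0]] q [-0.39  0.06  1.69 -0.    1.39 -1.78]
[ 0.0293 -0.032   0.0022]
[ 0.0283 -0.0321  0.2847]
```

move_arm(deltas=[[[0.02,-0.02,0,0,1],[0.02,-0.02,0,0,1],[0.02,-0.02,0,0,1],[0.02,-0.02,0.06,0,1],[0.02,-0.02,0.12,0,1],[0.02,-0.02,0.18,0,1],[0.02,-0.02,0.24,0,1],[0.02,-0.02,0.284,0,1],[0.02,-0.02,0.284,0,1],[0.02,-0.02,0.284,0,1]]])

```text
clock: 6.5
position: [0.4203, -0.1137, 0.0461]
ee_rot: [-0.001, 0.088, 0.996, 0.0]
contact_force: [-0.2, -0.1, -0.4]
width: 0.0002
gripper_force: 0.0
```

```bash
python3 -c "
from h import *
p,R=st()
for g in ([-.153,0,.044],[-.111,0,.044]): print((R.T@(np.array(g)-p)/.8).round(4))"
```

```text
t 6.5 tray p [-0.1893  0.0112  0.0461] F tray [-0.23 -0.13 -0.39] w 0.0002
tool axes in tray (cols) [[-1.0, -0.003, -0.001], [-0.003, 1.0, 0.001], [0.001, 0.001, -1.0]] q [-0.42  0.28  2.07  0.    0.79 -1.82]
[-0.0454 -0.0141  0.0025]
[-0.0979 -0.0142  0.0025]
```

move_arm(deltas=[[[-0.015,0,0,0,1],[-0.03,0,0,0,1],[-0.045,0,0,0,1],[-0.055,0,0,0,1],[-0.065,0,0,0,1],[-0.075,0,0,0,1],[-0.082,0,0,0,1],[-0.088,0,0,0,1],[-0.088,0,0,0,1]]])

```text
clock: 7.4
position: [0.4906, -0.1272, 0.0469]
ee_rot: [0.001, 0.088, 0.996, -0.0]
contact_force: [-0.6, -0.9, -0.3]
width: -0.0001
gripper_force: 0.0
```

```bash
python3 -c "
from h import *
st()"
```

```text
t 7.4 tray p [-0.1177  0.0104  0.0469] F tray [-0.46 -1.04 -0.31] w -0.0001
tool axes in tray (cols) [[-1.0, -0.001, 0.003], [-0.001, 1.0, -0.0], [-0.003, -0.0, -1.0]] q [-0.39  0.36  1.93  0.    0.85 -1.79]
```

move_arm(deltas=[[[-0.002,0,0,0,1],[-0.004,0,0,0,1],[-0.006,0,0,0,1],[-0.008,0,0,0,1],[-0.008,0,0,0,1]]])

```text
clock: 7.9
position: [0.4955, -0.1279, 0.0465]
ee_rot: [0.0, 0.088, 0.996, 0.0]
contact_force: [-1.4, -0.1, 0.4]
width: -0.0003
gripper_force: 0.6
```

Run:
```python
from h import *
st()
im=cv2.cvtColor(manip.get_image("side"),cv2.COLOR_RGB2BGR)
cv2.imwrite("pics/p4.png",cv2.resize(im[135:335,230:430],None,fx=3,fy=3))
```

```text
t 7.9 tray p [-0.1128  0.0106  0.0465] F tray [-1.41 -0.31  0.41] w -0.0003
tool axes in tray (cols) [[-1.0, -0.001, 0.001], [-0.001, 1.0, 0.0], [-0.001, 0.0, -1.0]] q [-0.39  0.37  1.91  0.    0.86 -1.78]
```

View pics/p4.png

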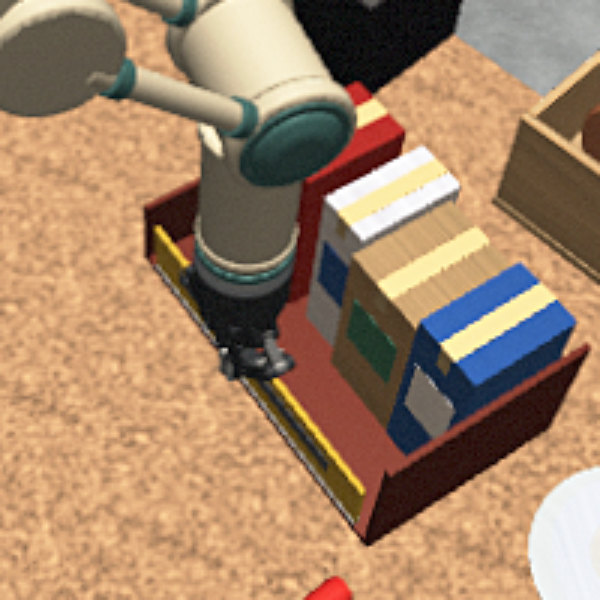

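The flap is nearly upright and nothing else is disturbed. I'll creep on until the stop pushes back.

move_arm(deltas=[[[-0.002,0,0,0,1],[-0.004,0,0,0,1],[-0.006,0,0,0,1],[-0.006,0,0,0,1]]])

```text
clock: 8.35
position: [0.4972, -0.1281, 0.0461]
ee_rot: [-0.003, 0.088, 0.996, 0.0]
contact_force: [-7.5, 0.4, 4.8]
width: 0.0002
gripper_force: 3.4
```

```bash
python3 -c "
from h import *
st()"
```

```text
t 8.35 tray p [-0.1111  0.0107  0.0461] F tray [-7.48 -0.96  4.82] w 0.0002
tool axes in tray (cols) [[-1.0, -0.002, -0.006], [-0.002, 1.0, 0.0], [0.006, 0.0, -1.0]] q [-0.39  0.38  1.91 -0.    0.87 -1.78]
```

move_arm(deltas=[[[-0.003,0,0,0,1],[-0.005,0,0,0,1],[-0.005,0,0,0,1]]])

```text
clock: 8.65
position: [0.4972, -0.1279, 0.0457]
ee_rot: [-0.007, 0.088, 0.996, 0.001]
contact_force: [-13.5, 1.2, 9.6]
width: 0.0001
gripper_force: 7.0
```

```bash
python3 -c "
from h import *
st()"
```

```text
t 8.65 tray p [-0.1111  0.0109  0.0457] F tray [-13.46  -1.23   9.59] w 0.0001
tool axes in tray (cols) [[-1.0, -0.003, -0.014], [-0.003, 1.0, 0.001], [0.014, 0.001, -1.0]] q [-0.39  0.38  1.9  -0.    0.88 -1.78]
```

The tool has stopped moving at 13 N, so the flap is against its stop. I'll back straight off, rise clear and check.

move_arm(deltas=[[[0.03,0,0,0,1],[0.08,0,0,0,1],[0.13,0,0,0,1],[0.13,0,-0.06,0,1],[0.13,0,-0.12,0,1],[0.13,0,-0.18,0,1],[0.13,0.05,-0.24,0,1],[0.13,0.1,-0.28,0,1],[0.13,0.2,-0.28,0,1],[0.13,0.3,-0.28,0,1],[0.13,0.3,-0.28,0,1],[0.13,0.3,-0.28,0,1]]])

```text
clock: 9.85
position: [0.4449, 0.1294, 0.2711]
ee_rot: [0.002, 0.087, 0.996, 0.002]
contact_force: [0.7, -1.1, -0.7]
width: -0.0001
gripper_force: 0.0
```

Run:
```python
from h import *
st()
im=[cv2.cvtColor(manip.get_image(n),cv2.COLOR_RGB2BGR) for n in("side","top")]
a=cv2.resize(im[0][120:320,250:440],None,fx=2.1,fy=2.1); b=cv2.resize(im[1][90:290,225:415],None,fx=2.1,fy=2.1)
cv2.imwrite("pics/p5.png",np.hstack([a,b])[:, :800])
```

```text
t 9.85 tray p [-0.2082  0.2548  0.2711] F tray [ 0.91 -0.91 -0.7 ] w -0.0001
tool axes in tray (cols) [[-1.0, -0.005, 0.003], [-0.005, 1.0, 0.003], [-0.003, 0.003, -1.0]] q [ 0.13  0.09  1.67  0.    1.38 -1.27]
```

View pics/p5.png

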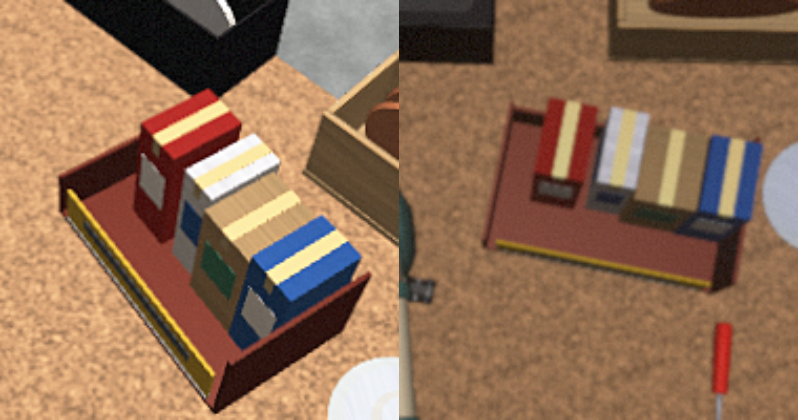

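All four cartons are standing, the flap is upright, and the robot is clear of everything.

```bash
python3 -c "
from rig import manip
print(manip.sign_off())"
```

```text
the job is handed in; nothing more can be done
None
```

I pushed the red carton back up until it stood flat on its base, then pushed the yellow flap fully upright against its stop. The last pictures show the other three cartons still in their places, and I handed the job in at about 10 s.

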